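Hang the spice carrier on the kitchen rail and push it to the mark

TASK

Hang the spice carrier by its hook on the steel rail, near the middle of the rail in the free stretch between the skimmer and the red mark and well short of the mark, and let go of it there. Then push it along the rail with the fingers, without gripping or lifting it, until its centre is in line with the red mark, and leave it hanging straight. Keep the carrier upright, and leave the bottle, the jar, the mug and the hanging skimmer where they are.

Things in the scene. Friction and masses are not known exactly. Their poses are not given: they have to be found in the camera images.
- carrier: Spice carrier, 0.36 to 0.59 kg, 240 mm tall: plywood tray 64 (x) by 124 (y) by 40 mm high with three spice jars (tops 97 mm up), a steel hook over them and an orange grip tab on top. Origin: centre of the tray's underside; z up. It stands upright; its +x side, where the hook's mouth is, faces away from the robot to within 0.6 rad. It balances upright when hung.
- carrier_seat (a point): Where the rail's axis lies when the carrier is hung: under the hook's inverted-V roof (apex inside at z = 192 mm), 185 mm above the carrier's origin. Axes as the carrier's. The hook is 60 mm wide (y). Its stem plate rises from the tray on the robot's side, at x = -19 to -15 mm.
- carrier_lip (a point): Middle of the lower edge of the hook's lip plate (x = 15 to 19 mm), 166 mm above the carrier's origin. The rail enters from the +x side, through the gap between this edge and the jar tops (z = 97 mm), up to the stem; then lower the carrier so that the roof comes to rest on the rail.
- carrier_tab (a point): Centre of the orange grip tab: an upright plate 10 mm thick (x), 60 mm wide (y), 45 mm high, from z = 195 to 240 mm above the carrier's origin (this point 217.5 mm). Nothing stands beside it; the roof slopes down from its foot. Once hung, its end faces (y = +-30 mm) are good to push on.
- rail: Fixed stand with a horizontal round steel rail, 12 mm in diameter, 620 mm long along the stand's y axis, between two posts (18 mm in diameter, at y = +-310 mm, 262 mm tall). Origin: on the table below the middle of the rail. Behind the rail a wooden batten 25 mm high lies on the table at x = 76 to 94 mm, and each post has a foot 14 mm high.
- rail_mid (a point): Middle of the rail, on its axis, 250 mm above the table. y along the rail, x horizontally away from the robot.
- mark: The red mark: a red band 12 mm wide round the rail, and in line with it a red post 12 mm square, reaching 215 mm above the table, 85 mm behind the rail (+x). Origin: on the rail's axis at the centre of the band; y along the rail. It lies 150 to 200 mm from the rail's middle, on either side; the skimmer hangs on the other side.
- skimmer: Bystander: kitchen skimmer with a steel hook 50 mm wide, hanging on the rail 170 to 200 mm from its middle. Origin: on the rail's axis, y along the rail. It is at most 60 mm wide (y), 40 mm deep (x), reaches 12 mm above and 180 mm below the rail's axis.
- bottle: Bystander: oil bottle of amber glass, 62 mm in diameter, 200 mm tall, standing about 90 mm in front of the rail, on one side. Origin: centre of its underside.
- jar: Bystander: brown jar, 72 mm in diameter, 85 mm tall, standing about 90 mm in front of the rail, on the other side than the bottle. Origin: centre of its underside.
- mug: Bystander: white mug, 76 mm in diameter, 85 mm tall, handle at its +y side (pointing roughly to the robot). Origin: centre of its underside.
Not all that is in view belongs to the job. Leave any blue look-alike of the carrier alone.

How it is judged:
On the way:
1. the carrier hangs on the rail, let go and at rest, at least 110 mm short of the mark (x of carrier_seat in the frame of mark between -0.008 and 0.008 m and z of carrier_seat in the frame of mark between -0.006 and 0.006 m and contact force between the fingers and carrier below 0.2 N and horizontal distance between carrier_seat and mark above 0.11 m and linear speed of carrier below 0.03 m/s), for 0.2 s.
At the end, for the whole second after the job is handed in: The carrier hangs on the rail with its seat within 10 mm of the mark along the rail (8 mm across, 6 mm in height), upright and square to the rail within 0.12 rad, at rest and not touched; bottle, jar, mug and skimmer within 25 mm of where they were (x of carrier_seat in the frame of mark between -0.008 and 0.008 m and z of carrier_seat in the frame of mark between -0.006 and 0.006 m and angle between carrier's own z axis and vertical below 0.12 rad and angle between the y axis of carrier and the y axis of rail, either way round below 0.12 rad and y of carrier_seat in the frame of mark between -0.01 and 0.01 m and contact force between the fingers and carrier below 0.2 N and linear speed of carrier below 0.02 m/s and distance of each of skimmer, bottle, jar, mug from where it was at the start of the episode below 0.025 m).
It fails at once if the bottle, jar or mug is moved more than 25 mm or tipped over (distance of any of bottle, jar, mug from where it was at the start of the episode above 0.025 m or angle between any of bottle, jar, mug's own z axis and vertical above 0.5 rad).
It fails at once if the hanging skimmer is moved more than 25 mm (distance of skimmer from where it was at the start of the episode above 0.025 m).
It fails at once if the carrier is tipped more than 40 degrees (angle between carrier's own z axis and vertical above 0.7 rad).
It fails at once if the carrier is gripped (more than 15 N from the fingers), instead of pushed, on the rail within 90 mm of the mark (distance between carrier_seat and mark below 0.09 m and x of carrier_seat in the frame of mark above -0.02 m and contact force between the fingers and carrier above 15 N).
It fails at once if the carrier is lifted over the rail within 90 mm of the mark instead of being slid there (distance between carrier_seat and mark below 0.09 m and x of carrier_seat in the frame of mark above -0.02 m and z of carrier_seat in the frame of mark above 0.02 m).
It also fails if it takes over 54 s, if anything falls off the work surface, if the arm or the gripper's body presses on something with over 40 N, if the wrist force passes 120 N, or if a joint passes its speed limit or range.

ROBOT

A 7-joint arm with a two-finger parallel gripper is mounted at the origin on the work surface. World frame = base frame: x ahead of the robot, y to its left, z up, the work surface at z = 0. Lengths are in m, angles in rad, forces in N, time in s.
With the tool pointing down it reaches from about 0.4 to 0.85 m from the base axis. Payload 4.5 kg.
Tool frame: the origin (TCP) lies at the very end of the fingers, on their centre line; the grasp point (between the pads) lies 19 mm behind it; z points along the fingers, y is the line along which they close (so a half turn about z gives the same grasp; the last joint's range is limited). The gripper opens to 88 mm and grips with 3 to 60 N. Pads are 18 mm wide; open, the fingers measure 123 mm over their backs; the gripper's body (75 mm by 187 mm) begins 45 mm behind the grasp point.
Start: joints at [1.177, 0.689, -0.195, 1.565, 0.157, 0.902, -0.215], TCP at [0.259, -0.569, 0.239] pointing down, gripper open.
Joint ranges: [-3.01, 3.01], [-0.46, 2.08], [-1.47, 1.51], [0.13, 2.56], [-1, 4.14], [0.04, 2.09], [-2.66, 2.66]. Speed limits (rad/s): [2.57, 2.57, 3.14, 3.14, 3.14, 3.14, 3.14].

INTERFACE

Orientations are given as a unit quaternion [x, y, z, w].
In Python, from plant import r gives the robot as it stands. The module is installed in compiled form; this text tells all that it offers.
- The arm moves only by the shell command python3 -m pendant 'ROWS' [FORCE]. ROWS is JSON, one flat list of numbers, 7 for each row, row after row: the opening, from 0 (shut) to 1 (fully open), then the shift along the tool's x, y, z scaled (see below), then the turn, a rotation vector about the tool's x, y, z scaled (see below). A call has 1 to 12 rows; each row is the pose to reach, as a shift and turn from the pose commanded when the call began, along the tool's axes at that moment; what a row does not reach only later rows make up. The controller multiplies each number of a shift by 0.15 m and each number of a turn by pi/2 rad. A row lasts 1/10 s, in which the tool goes at most 50 mm and 8.59 degrees, less where a joint would pass 70% of its speed; a pose out of reach is approached as far as the arm can. A call with a number of a shift or a turn outside -1 to 1 is refused whole. A call with a gripper value outside its range is refused whole. The fingers move at their own pace and stop on an object; FORCE is the grip in N (left out, the last holds). Time passes only in rows, so rows that repeat a pose let the fingers close. It gives the time, the measured TCP pose, the force, the opening and the grip force at its end, in the units of the state.
- r.get_state(): the state, without advancing time (a new reading comes with each control period).
- r.snapshot(name): name is "side" or "top" or "wrist"; returns a dict with "img" (420x560x3 uint8, red, green, blue), "mtx" (3x3 intrinsics, pixels), "k1" (the pictures are not rectified: a ray, as slopes to the right and down, at radius r is drawn at 1 + k1 r^2 times it, then the intrinsics apply), "cam_to_world" (4x4, takes a point from camera to world coordinates). Camera axes: x right, y up, looking along -z (the intrinsics and any distortion apply to the point x, -y, -z); pixel columns grow to the right and rows downward; lengths in m; the calibration is good to about 2 mm. A picture is of the moment at which its call begins. There is no depth.
- r.finish_job(): hands the job in; it is judged then, once.
The state is a dict: "clock": time; "q": joint angles; "qd": joint speeds; "joint_torque": joint torques, N m; "tool_pos": TCP position; "eef_rot": TCP orientation; "contact_force": force on the tool from outside, world axes, zero at the start; "moment": the same for the moment, N m; "opening": opening from 0.0 (shut) to 1.0 (fully open); "finger_force": force on a finger pad.
Only numpy, scipy, OpenCV 4.12 (cv2) and the standard library are available. Lean on these libraries where they do the work, as an engineer would, in place of code of your own. Each camera call takes 0.05 s, during which the arm holds its last target. There are 200 camera calls.

## Working session

There is one attempt and no reset: what is moved stays moved. The work goes in short steps, Python scripts to look and compute and a shell command to move; the robot and the scene stay as the last step left them, time stands still between calls to the robot, and variables do not carry over. Pictures are saved under pics/ and viewed, at most 10 in all, crops included, and the job is handed in when it is done.

```bash
mkdir -p pics
cat > h.py <<'E'
import numpy as np, cv2, pickle
from plant import r
from scipy.spatial.transform import Rotation as R
def snap(n,f):
    s=r.snapshot(n); pickle.dump(s,open(f'{f}.pkl','wb')); cv2.imwrite(f'pics/{f}.png',s['img'][:,:,::-1]); return s
def load(f): return pickle.load(open(f'{f}.pkl','rb'))
def ray(s,u,v):
    d=np.array([[[u,v]]],float)
    x,y=cv2.undistortPoints(d,np.array(s['mtx'],float),np.array([s['k1'],0,0,0.]))[0,0]
    T=np.array(s['cam_to_world']); w=T[:3,:3]@np.array([x,-y,-1]); return T[:3,3],w
def atz(s,u,v,z):
    o,w=ray(s,u,v); return o+w*(z-o[2])/w[2]
def tri(*a):
    A=np.zeros((3,3));b=np.zeros(3)
    for s,u,v in a:
        o,w=ray(s,u,v); w=w/np.linalg.norm(w); P=np.eye(3)-np.outer(w,w); A+=P;b+=P@o
    p=np.linalg.solve(A,b); return p
def proj(s,p):
    T=np.array(s['cam_to_world']); c=T[:3,:3].T@(np.array(p)-T[:3,3]); x,y=c[0]/-c[2],-c[1]/-c[2]
    k=1+s['k1']*(x*x+y*y); m=np.array(s['mtx']); return m[0,0]*x*k+m[0,2],m[1,1]*y*k+m[1,2]
E
python3 - <<'E'
from h import *
np.set_printoptions(precision=3,suppress=True)
a=snap('side','side0');b=snap('top','top0')
cv2.imwrite('pics/both.png',cv2.resize(np.vstack([a['img'],b['img']])[:,:,::-1],None,fx=.71,fy=.71))
for s in(a,b): print(np.array(s['cam_to_world']),s['mtx'],s['k1'])
print(r.get_state())
E
```

```text
[[-0.946  0.209 -0.248  0.172]
 [-0.324 -0.599  0.732  0.78 ]
 [ 0.005  0.773  0.634  0.865]
 [ 0.     0.     0.     1.   ]] [[395.49    0.    286.223]
 [  0.    395.49  206.111]
 [  0.      0.      1.   ]] -0.03418052394850815
[[ 0.022  0.994 -0.103  0.344]
 [-1.     0.022 -0.002 -0.025]
 [ 0.     0.103  0.995  1.158]
 [ 0.     0.     0.     1.   ]] [[428.25    0.    284.498]
 [  0.    428.25  208.382]
 [  0.      0.      1.   ]] -0.10317515375390511
{'clock': 0.1, 'q': array([ 1.177,  0.69 , -0.195,  1.566,  0.157,  0.903, -0.215]), 'qd': array([-0.001, -0.001, -0.   , -0.002, -0.001, -0.001,  0.001]), 'joint_torque': array([ -0.003, -52.85 ,  -1.272, -15.384,  -0.053,   0.002,   0.   ]), 'tool_pos': array([ 0.259, -0.568,  0.238]), 'eef_rot': array([ 0.977,  0.212, -0.   , -0.001]), 'contact_force': array([ 0.307, -0.198,  0.304]), 'moment': array([-0.008, -0.002, -0.033]), 'finger_force': 0.0, 'opening': 0.9975905336338259}
```

View pics/top0.png

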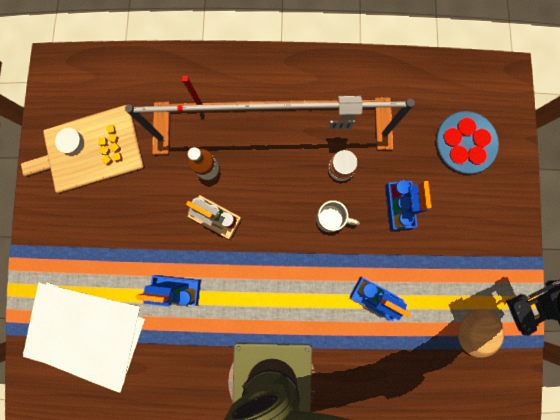

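View pics/side0.png

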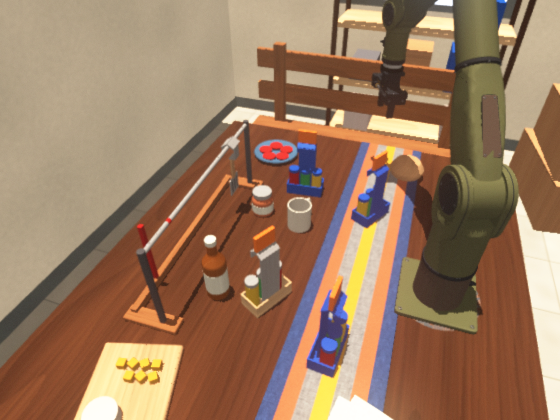

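Top view: the plywood carrier with a steel hook is at (213,216). The blue look-alikes are at (170,291), (380,298) and (405,205). The red mark is at about (180,108), the skimmer at (348,107), the bottle at (203,163), the jar at (343,165) and the mug at (333,217). I choose (213,216) and check it in a close crop.

Run:
```python
from h import *
a=load('side0')['img'];b=load('top0')['img']
c1=cv2.resize(b[180:250,170:260],None,fx=4.4,fy=4.4,interpolation=3)  # 396x308
c2=cv2.resize(a[220:320,230:310],None,fx=5,fy=5,interpolation=3) #400x500
c3=cv2.resize(b[60:120,120:215],None,fx=4.1,fy=4.1,interpolation=3)[:, :396]
out=np.zeros((600,800,3),np.uint8)
out[:308,:396]=c1; out[310:310+246,:c3.shape[1]]=c3; out[:500,400:]=c2
cv2.imwrite('pics/crop1.png',out[:,:,::-1])
```

```text
(no output)
```

View pics/crop1.png

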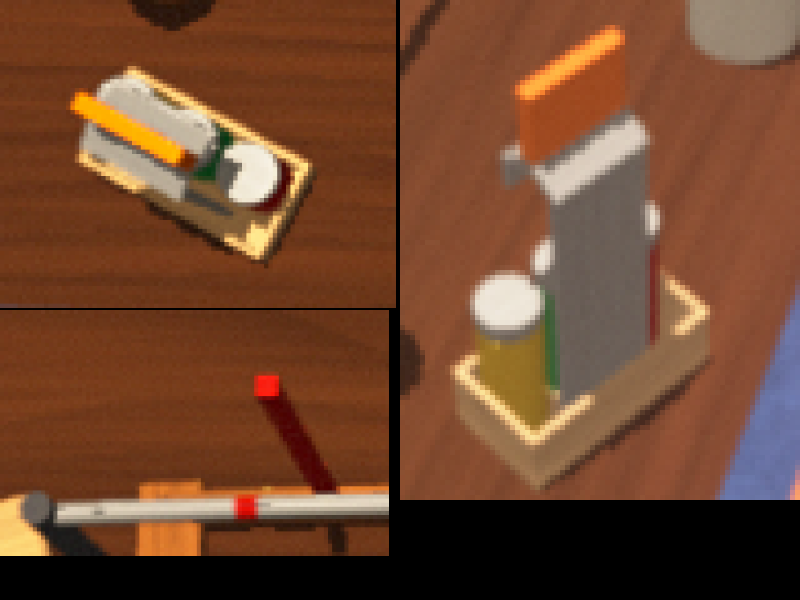

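The crop confirms the choice: plywood tray, spice jars and orange tab. The tab's top edge runs from (80,102) to (187,157) in the top crop and from (519,93) to (619,33) in the side crop. The mark band is at (246,507) in the lower left crop.

Run:
```python
from h import *
np.set_printoptions(precision=4,suppress=True)
a=load('side0');b=load('top0')
T=lambda x,y:(170+(x+.5)/4.4-.5,180+(y+.5)/4.4-.5)
S=lambda x,y:(230+(x-400+.5)/5-.5,220+(y+.5)/5-.5)
e1=atz(b,*T(81,103),.24);e2=atz(b,*T(186,158),.24);print('tab top',e1,e2,np.linalg.norm(e1-e2))
f1=atz(a,*S(519,93),.24);f2=atz(a,*S(619,33),.24);print('tab side',f1,f2,np.linalg.norm(f1-f2))
print('tri',tri((b,*T(81,103)),(a,*S(519,93))),tri((b,*T(186,158)),(a,*S(619,33))))
# orange/red blobs
for n,s,roi in(('top',b,(60,120,120,215)),('side',a,(200,240,120,190))):
    i=s['img'].astype(int)[roi[0]:roi[1],roi[2]:roi[3]]; m=(i[...,0]>150)&(i[...,1]<70)&(i[...,2]<70)
    k,l,st,c=cv2.connectedComponentsWithStats(m.astype(np.uint8))
    for j in range(1,k):
        if st[j,4]>3: print(n,st[j],c[j]+[roi[2],roi[0]])
# rail by column brightness in top
i=cv2.cvtColor(b['img'],cv2.COLOR_RGB2HSV).astype(int)
P=[]
for u in list(range(140,175,4))+list(range(210,325,6))+list(range(370,400,4)):
    col=i[90:125,u]; m=(col[:,1]<60)&(col[:,2]>110); v=np.where(m)[0]
    if 2<=len(v)<=12: P.append(atz(b,u,90+v.mean(),.25)[:2])
P=np.array(P);f=np.polyfit(P[:,1],P[:,0],1);print('rail x=',f,'rms',np.std(P[:,0]-np.polyval(f,P[:,1])),len(P))
print('posts',atz(b,130,109,.262),atz(b,410,103,.262))
for n,(u,v,z) in dict(bottle=(194,154,.2),jar=(345,158,.085),mug=(332,212,.085),skim=(349,104,.262)).items(): print(n,atz(b,u,v,z))
```

```text
tab top [0.4457 0.1864 0.24  ] [0.4197 0.1332 0.24  ] 0.05919058657889106
tab side [0.4488 0.1911 0.24  ] [0.4201 0.1383 0.24  ] 0.060155994497518954
tri [0.4481 0.1878 0.2367] [0.4208 0.1341 0.236 ]
top [62 16  6  5 30] [184.5  78. ]
top [58 45  4  5 19] [179.5789 107.1053]
side [46 18  5  5 13] [168.2308 219.9231]
side [17 24  7  4 24] [139.7917 225.4167]
rail x= [-0.0411  0.6646] rms 0.0005210989433809271 37
posts [0.6486 0.3213 0.262 ] [ 0.6746 -0.2933  0.262 ]
bottle [0.5635 0.1872 0.2   ]
jar [ 0.5875 -0.1748  0.085 ]
mug [ 0.448  -0.1426  0.085 ]
skim [ 0.6677 -0.1585  0.262 ]
```

```bash
cat >> h.py <<'E'
def go(p,yaw,st=None):
    """print pendant numbers from the present pose to TCP p, tool down, closing line along world yaw (mod pi)"""
    st=st or r.get_state(); M=R.from_quat(st['eef_rot']).as_matrix(); best=None
    for y in(yaw,yaw+np.pi):
        Y=np.array([np.cos(y),np.sin(y),0]);Z=np.array([0,0,-1.]);X=np.cross(Y,Z)
        w=R.from_matrix(M.T@np.c_[X,Y,Z]).as_rotvec()
        if best is None or np.linalg.norm(w)<np.linalg.norm(best): best=w
    print('tcp',st['tool_pos'].round(4),'q',st['q'].round(2),'t',st['clock'],'shift',(M.T@(np.array(p)-st['tool_pos'])/.15).round(3),'turn',(best/(np.pi/2)).round(3))
E
python3 - <<'E'
from h import *
np.set_printoptions(precision=4,suppress=True)
a=load('side0');b=load('top0')
print('mark',atz(b,179.58,107.1,.25),atz(a,168.2,219.9,.25),tri((b,179.58,107.1),(a,168.2,219.9)),'post',atz(b,184.5,78,.215))
print(R.from_quat(r.get_state()['eef_rot']).as_matrix())
go([.41,-.47,.36],-.475); go([.45,-.3,.36],-.475)
E
```

```text
mark [0.6577 0.2138 0.25  ] [0.6576 0.2096 0.25  ] [0.6558 0.2126 0.2533] post [0.7405 0.2158 0.215 ]
[[ 0.9099  0.4149 -0.0008]
 [ 0.4149 -0.9099  0.0014]
 [-0.0001 -0.0016 -1.    ]]
tcp [ 0.259  -0.5682  0.238 ] q [ 1.18  0.69 -0.19  1.57  0.16  0.9  -0.22] t 0.1 shift [ 1.188 -0.179 -0.813] turn [-0.001 -0.    -0.425]
tcp [ 0.259  -0.5682  0.238 ] q [ 1.18  0.69 -0.19  1.57  0.16  0.9  -0.22] t 0.1 shift [ 1.9   -1.1   -0.812] turn [-0.001 -0.    -0.425]
```

```bash
python3 -m pendant '[1,0,0,-0.3,0,0,0, 1,0.1,-0.05,-0.6,0,0,0, 1,0.35,-0.2,-0.8,0,0,-0.1, 1,0.6,-0.35,-0.8,0,0,-0.19, 1,0.85,-0.49,-0.8,0,0,-0.28, 1,0.95,-0.55,-0.8,0,0,-0.36, 1,0.95,-0.55,-0.8,0,0,-0.42, 1,0.95,-0.55,-0.8,0,0,-0.42]'; python3 -c "
from h import *
go([.45,-.3,.36],-.475);go([.434,.161,.36],-.475)"
```

```text
clock: 0.9
tool_pos: [0.3549, -0.4338, 0.3585]
eef_rot: [0.855, 0.518, -0.0, -0.0]
contact_force: [-1.2, -0.2, 0.3]
opening: 1.001
finger_force: 0.0
tcp [ 0.3549 -0.4338  0.3585] q [ 1.05  0.49 -0.4   1.58  0.21  1.11  0.11] t 0.9 shift [ 1.084  0.149 -0.01 ] turn [-0.    -0.    -0.004]
tcp [ 0.3549 -0.4338  0.3585] q [ 1.05  0.49 -0.4   1.58  0.21  1.11  0.11] t 0.9 shift [ 3.759 -1.369 -0.008] turn [-0.    -0.    -0.004]
```

```bash
python3 -m pendant '[1,0.3,0.03,0,0,0,0, 1,0.6,0.06,0,0,0,0, 1,0.9,0.1,0,0,0,0, 1,1,0.1,0,0,0,0]' | head -3; python3 -m pendant '[1,0.3,-0.15,0,0,0,0, 1,0.6,-0.3,0,0,0,0, 1,0.9,-0.45,0,0,0,0, 1,1,-0.5,0,0,0,0]' | head -3;  python3 -m pendant '[1,0.3,-0.15,0,0,0,0, 1,0.6,-0.3,0,0,0,0, 1,0.9,-0.45,0,0,0,0, 1,1,-0.5,0,0,0,0]' | head -3;python3 -c "
from h import *
go([.434,.161,.30],-.475)"
```

```text
clock: 1.3
tool_pos: [0.4405, -0.3042, 0.3588]
eef_rot: [0.855, 0.519, 0.001, -0.001]
clock: 1.7
tool_pos: [0.4406, -0.1368, 0.3589]
eef_rot: [0.855, 0.519, 0.0, -0.001]
clock: 2.1
tool_pos: [0.4441, 0.0309, 0.359]
eef_rot: [0.855, 0.519, 0.001, -0.001]
tcp [0.4441 0.0309 0.359 ] q [ 0.21  0.32 -0.52  1.88  0.19  0.98 -0.88] t 2.1 shift [ 0.737 -0.461  0.395] turn [-0.    -0.001 -0.003]
```

Go above the tab with a small standoff, then use the wrist camera to refine.

```bash
python3 -m pendant '[1,0.3,-0.18,0,0,0,0, 1,0.6,-0.36,0.1,0,0,0, 1,0.74,-0.46,0.3,0,0,0, 1,0.74,-0.46,0.3,0,0,0, 1,0.74,-0.46,0.3,0,0,0]' | head -3
python3 - <<'E'
from h import *
s=snap('wrist','w1'); print(np.array(s['cam_to_world']).round(3)); 
i=cv2.cvtColor(s['img'],cv2.COLOR_RGB2HSV); m=((i[...,0]>5)&(i[...,0]<18)&(i[...,1]>180)&(i[...,2]>200)).astype(np.uint8)
k,l,st,c=cv2.connectedComponentsWithStats(m)
for j in range(1,k):
    if st[j,4]>60: print(st[j],c[j], cv2.minAreaRect(np.argwhere(l==j)[:,::-1].astype(np.float32)))
for q in([.434,.161,.24],[.434+.0137,.161+.0267,.24],[.434-.0137,.161-.0267,.24]): print(proj(s,q))
go([.434,.161,.2],-.475)
E
```

```text
clock: 2.6
tool_pos: [0.4347, 0.1561, 0.3131]
eef_rot: [0.856, 0.517, -0.001, 0.0]
[[ 0.885  0.45   0.12   0.465]
 [-0.465  0.855  0.227  0.214]
 [-0.    -0.257  0.966  0.457]
 [ 0.     0.     0.     1.   ]]
[272 163  17  33  64] [277.328125 177.859375] ((279.650390625, 179.01165771484375), (32.44865036010742, 15.757916450500488), 88.09085083007812)
(np.float64(281.68902003367236), np.float64(214.16015355759063))
(np.float64(281.01023301554056), np.float64(164.3286555551059))
(np.float64(282.33686834823186), np.float64(260.6586954368799))
tcp [0.4354 0.1553 0.3136] q [-0.08  0.41 -0.53  1.92  0.26  0.88 -1.23] t 2.65 shift [ 0.03  -0.026  0.758] turn [ 0.     0.001 -0.007]
```

View pics/w1.png

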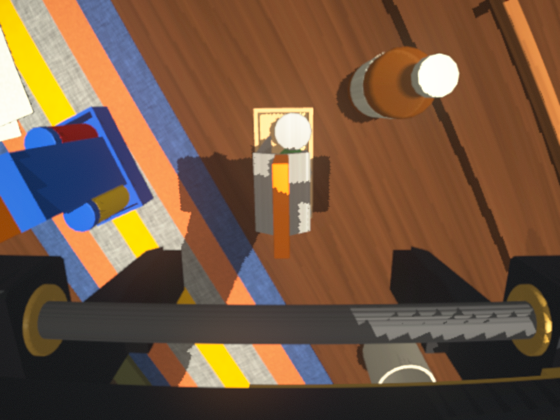

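The wrist view shows the tab from (281,164) to (282,257). I predicted (281,164) to (282,261), so position and yaw both match. Descend, grip and lift.

```bash
python3 -m pendant '[1,0.03,-0.026,0.25,0,0,0, 1,0.03,-0.026,0.5,0,0,0, 1,0.03,-0.026,0.65,0,0,0, 1,0.03,-0.026,0.75,0,0,0, 1,0.03,-0.026,0.75,0,0,0, 0,0.03,-0.026,0.75,0,0,0,0,0.03,-0.026,0.75,0,0,0,0,0.03,-0.026,0.75,0,0,0,0,0.03,-0.026,0.75,0,0,0,0,0.03,-0.026,0.75,0,0,0,0,0.03,-0.026,0.75,0,0,0,0,0.03,-0.026,0.75,0,0,0]' 45; python3 -m pendant '[0,0,0,0,0,0,0,0,0,0,0,0,0,0,0,0,0,0,0,0,0]'; python3 -c "
from h import *
go([.434,.161,.36],-.475)"
```

```text
clock: 3.85
tool_pos: [0.4334, 0.1629, 0.2012]
eef_rot: [0.856, 0.517, 0.0, 0.0]
contact_force: [-0.7, 0.5, 0.8]
opening: 0.389
finger_force: 0.0
clock: 4.15
tool_pos: [0.4334, 0.1629, 0.2012]
eef_rot: [0.856, 0.517, 0.0, 0.0]
contact_force: [1.0, 0.3, 1.6]
opening: 0.118
finger_force: 0.3
tcp [0.4334 0.1629 0.2012] q [-0.18  0.57 -0.43  2.07  0.42  0.58 -1.39] t 4.15 shift [-0.009  0.009 -1.059] turn [ 0.     0.    -0.005]
```

```bash
python3 -m pendant '[0,0,0,0,0,0,0, 0,0,0,0,0,0,0, 0,0,0,0,0,0,0, 0,0,0,-0.05,0,0,0, 0,0,0,-0.15,0,0,0, 0,0,0,-0.3,0,0,0, 0,0,0,-0.5,0,0,0, 0,0,0,-0.7,0,0,0, 0,0,0,-0.8,0,0,0, 0,0,0,-0.8,0,0,0]'; python3 -c "
from h import *
go([.434,.01,.319],.041);go([.57,.01,.319],.041)"
```

```text
clock: 5.15
tool_pos: [0.4341, 0.1634, 0.3231]
eef_rot: [0.856, 0.517, 0.002, 0.0]
contact_force: [0.5, 0.3, -5.3]
opening: 0.113
finger_force: 45.0
tcp [0.4341 0.1634 0.3231] q [-0.08  0.4  -0.54  1.9   0.26  0.91 -1.23] t 5.15 shift [-0.906  0.475  0.026] turn [ 0.002 -0.002 -0.334]
tcp [0.4341 0.1634 0.3231] q [-0.08  0.4  -0.54  1.9   0.26  0.91 -1.23] t 5.15 shift [-0.485  1.278  0.029] turn [ 0.002 -0.002 -0.334]
```

```bash
python3 -m pendant '[0,-0.08,0.04,0,0,0,-0.02, 0,-0.2,0.1,0,0,0,-0.06, 0,-0.35,0.18,0.01,0,0,-0.12, 0,-0.5,0.26,0.02,0,0,-0.18, 0,-0.65,0.34,0.026,0,0,-0.24, 0,-0.8,0.42,0.026,0,0,-0.3, 0,-0.88,0.46,0.026,0,0,-0.334, 0,-0.906,0.475,0.026,0,0,-0.334, 0,-0.906,0.475,0.026,0,0,-0.334]'
python3 - <<'E'
from h import *
go([.56,.01,.319],.041)
s=snap('side','side1'); cv2.imwrite('pics/side1c.png',cv2.resize(s['img'][120:320,150:350],None,fx=3,fy=3)[:,:,::-1])
E
```

```text
clock: 6.05
tool_pos: [0.4327, 0.0089, 0.3165]
eef_rot: [0.693, 0.721, -0.001, -0.001]
contact_force: [-0.2, -0.8, -5.9]
opening: 0.107
finger_force: 45.0
tcp [0.4327 0.0089 0.3165] q [ 0.35  0.38 -0.68  1.98  0.31  0.88 -0.45] t 6.05 shift [-0.026  0.848 -0.018] turn [-0.001 -0.    -0.001]
```

View pics/side1c.png

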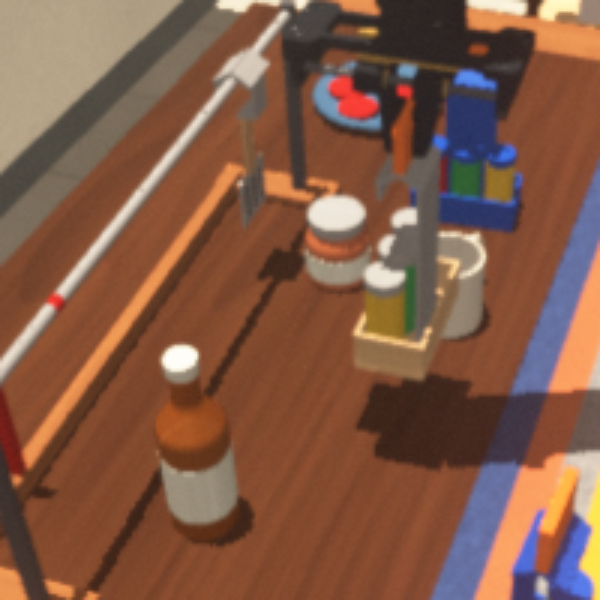

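The carrier hangs upright in the grip, at about (400,260) in the crop, and everything around it is clear. Move in to the rail.

```bash
python3 -m pendant '[0,-0.01,0.06,-0.018,0,0,0, 0,-0.02,0.2,-0.018,0,0,0, 0,-0.026,0.38,-0.018,0,0,0, 0,-0.026,0.56,-0.018,0,0,0, 0,-0.026,0.72,-0.018,0,0,0, 0,-0.026,0.81,-0.018,0,0,0, 0,-0.026,0.85,-0.018,0,0,0, 0,-0.026,0.85,-0.018,0,0,0, 0,-0.026,0.85,-0.018,0,0,0]'
python3 - <<'E'
from h import *
go([.664,.01,.319],.041)
E
```

```text
clock: 7.0
tool_pos: [0.5602, 0.0112, 0.3198]
eef_rot: [0.692, 0.722, -0.001, -0.0]
contact_force: [-1.1, -0.3, -5.8]
opening: 0.109
finger_force: 45.0
tcp [0.5602 0.0112 0.3198] q [ 0.27  0.56 -0.63  1.64  0.37  1.06 -0.42] t 7.0 shift [-0.037  0.691  0.005] turn [-0.001  0.     0.001]
```

```bash
python3 -m pendant '[0,0,0.05,0,0,0,0, 0,0,0.15,0,0,0,0, 0,0,0.28,0,0,0,0, 0,0,0.4,0,0,0,0, 0,0,0.52,0,0,0,0, 0,0,0.62,0,0,0,0, 0,0,0.67,0,0,0,0, 0,0,0.69,0,0,0,0, 0,0,0.69,0,0,0,0, 0,0,0.69,0,0,0,0]'
python3 - <<'E'
from h import *
go([.664,.01,.266],.041)
s=snap('side','side2'); cv2.imwrite('pics/side2c.png',cv2.resize(s['img'][90:250,170:330],None,fx=3.7,fy=3.7,interpolation=3)[:,:,::-1])
E
```

```text
clock: 8.0
tool_pos: [0.6636, 0.015, 0.3201]
eef_rot: [0.692, 0.722, -0.0, -0.0]
contact_force: [0.4, 0.1, -5.0]
opening: 0.105
finger_force: 45.0
tcp [0.6636 0.015  0.3201] q [ 0.2   0.72 -0.59  1.31  0.4   1.23 -0.37] t 8.0 shift [-0.033  0.001  0.361] turn [-0.  0.  0.]
```

View pics/side2c.png

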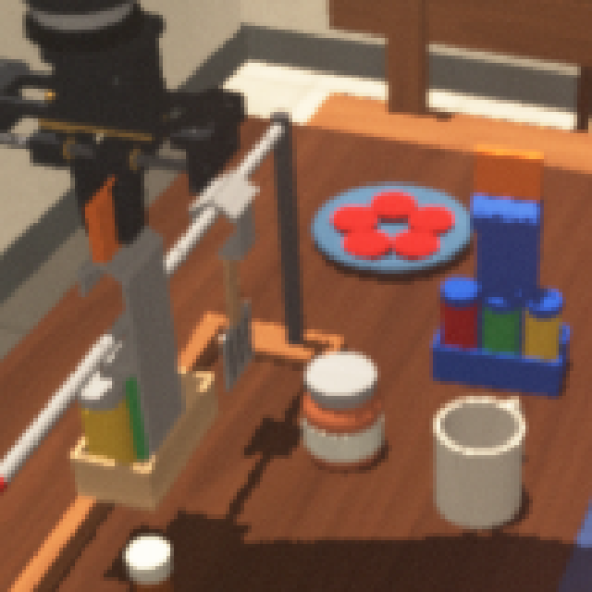

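The rail runs through the mouth, between the jar tops (about (105,345)) and the lip. Lower it.

```bash
python3 -m pendant '[0,0,0,0.06,0,0,0, 0,0,0,0.14,0,0,0, 0,0,0,0.21,0,0,0, 0,0,0,0.27,0,0,0, 0,0,0,0.31,0,0,0, 0,0,0,0.33,0,0,0, 0,0,0,0.34,0,0,0, 0,0,0,0.34,0,0,0]'; python3 -m pendant '[0,0,0,0.01,0,0,0, 0,0,0,0.02,0,0,0, 0,0,0,0.02,0,0,0]'
```

```text
clock: 8.85
tool_pos: [0.6644, 0.0152, 0.2691]
eef_rot: [0.692, 0.722, 0.0, 0.0]
contact_force: [0.3, -0.9, -5.0]
opening: 0.112
finger_force: 45.0
clock: 9.15
tool_pos: [0.6646, 0.0152, 0.2668]
eef_rot: [0.692, 0.722, 0.0, 0.0]
contact_force: [-0.1, 0.0, -1.7]
opening: 0.109
finger_force: 45.0
```

```bash
python3 -m pendant '[0,0,0,0.005,0,0,0, 0,0,0,0.007,0,0,0, 0.2,0,0,0.007,0,0,0, 0.3,0,0,0.007,0,0,0, 0.4,0,0,0.007,0,0,0, 0.5,0,0,0.007,0,0,0, 0.5,0,0,0.007,0,0,0, 0.5,0,0,0.007,0,0,0]';  python3 -m pendant '[0.5,0,0,0,0,0,0, 0.5,0,0,0,0,0,0, 0.5,0,0,-0.15,0,0,0, 0.5,0,0,-0.4,0,0,0, 0.5,0,0,-0.6,0,0,0, 0.5,0,0,-0.6,0,0,0]'
python3 - <<'E'
from h import *
s=snap('side','side3'); a=s['img'][90:250,170:330]; t=snap('top','top3'); b=t['img'][60:200,120:380]
out=np.zeros((600,800,3),np.uint8); out[:280,:520]=cv2.resize(b,None,fx=2,fy=2,interpolation=3); out[280:600,:320]=cv2.resize(a,None,fx=2,fy=2,interpolation=3)
w=snap('wrist','w3'); out[285:600,340:760]=cv2.resize(w['img'],None,fx=.75,fy=.75)
cv2.imwrite('pics/c3.png',out[:,:,::-1])
go([.667,-.05,.36],.041)
for s in(w,): print([proj(s,q) for q in([.665,.045,.305],[.667,-.015,.305])])
E
```

```text
clock: 9.95
tool_pos: [0.6643, 0.0151, 0.2649]
eef_rot: [0.692, 0.722, -0.0, 0.0]
contact_force: [-0.3, 0.3, 0.2]
opening: 0.497
finger_force: 0.0
clock: 10.55
tool_pos: [0.6665, 0.0162, 0.36]
eef_rot: [0.692, 0.721, 0.004, 0.003]
contact_force: [0.7, 0.4, -0.3]
opening: 0.502
finger_force: 0.0
tcp [0.6639 0.0149 0.3542] q [ 0.19  0.69 -0.6   1.25  0.38  1.31 -0.35] t 10.7 shift [-0.433  0.003 -0.039] turn [-0.001  0.     0.   ]
[(np.float64(290.0555020274592), np.float64(178.7359894859158)), (np.float64(288.86481209328986), np.float64(283.4123680830482))]
```

View pics/c3.png

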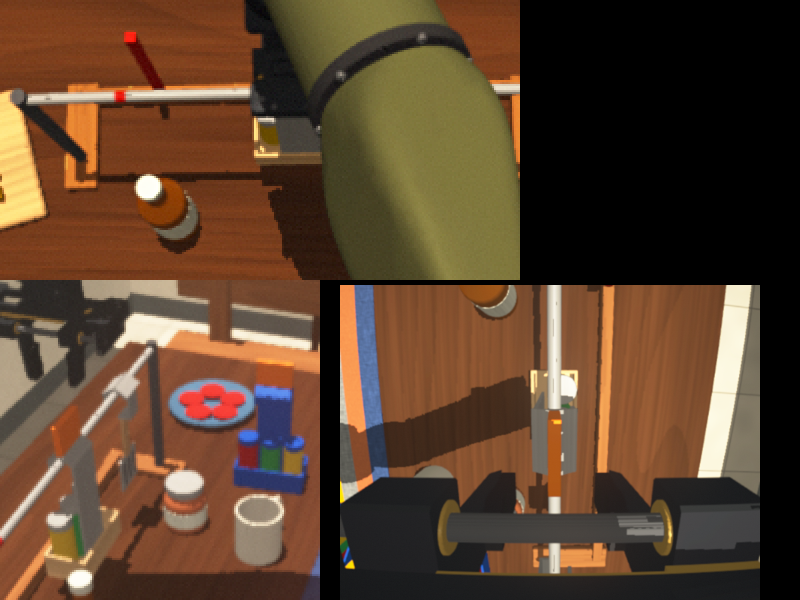

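It hangs upright on the rail, released, with the tab lit at (554,410)–(554,495) in the wrist panel. Measure the tab by colour, then go behind its −y end with the fingers shut.

```bash
cat >> h.py <<'E'
def tab(s,z=.305):
    i=cv2.cvtColor(s['img'],cv2.COLOR_RGB2HSV); m=((i[...,0]>3)&(i[...,0]<18)&(i[...,1]>215)&(i[...,2]>110)).astype(np.uint8)
    m[:, :240]=0; m[:,340:]=0
    k,l,st,c=cv2.connectedComponentsWithStats(m); j=1+np.argmax(st[1:,4]); x,y,w,h,_=st[j]
    print(st[j],'far',atz(s,c[j][0],y,z).round(4),'near',atz(s,c[j][0],y+h,z).round(4))
E
python3 -m pendant '[0,-0.1,0,0,0,0,0, 0,-0.3,0,0,0,0,0, 0,-0.5,0,0,0,0,0, 0,-0.55,0,0,0,0,0, 0,-0.55,0,0,0,0,0, 0,-0.55,0,0,0,0,0,0,-0.55,0,0,0,0,0,0,-0.55,0,0,0,0,0]'
python3 - <<'E'
from h import *
tab(load('w3'))
w=snap('wrist','w4'); tab(w)
go([.667,-.06,.268],.041)
E
```

```text
clock: 11.5
tool_pos: [0.6677, -0.0657, 0.355]
eef_rot: [0.691, 0.722, 0.0, -0.0]
contact_force: [0.2, 0.0, -0.0]
opening: 0.003
finger_force: 0.0
[ 278  203   16   78 1102] far [0.6632 0.0318 0.305 ] near [ 0.6651 -0.0136  0.305 ]
[276  18   2  16  17] far [0.6582 0.0427 0.305 ] near [0.6585 0.0353 0.305 ]
tcp [ 0.6677 -0.066   0.3551] q [ 0.31  0.7  -0.6   1.23  0.39  1.32 -0.23] t 11.55 shift [ 0.04  -0.003  0.581] turn [ 0.    -0.     0.002]
```

```bash
python3 -m pendant '[0,0.04,0,0.2,0,0,0, 0,0.04,0,0.4,0,0,0, 0,0.04,0,0.54,0,0,0, 0,0.04,0,0.58,0,0,0, 0,0.04,0,0.58,0,0,0]' | head -4; python3 -m pendant '[0,0.05,0,0,0,0,0, 0,0.1,0,0,0,0,0, 0,0.15,0,0,0,0,0, 0,0.2,0,0,0,0,0, 0,0.24,0,0,0,0,0, 0,0.28,0,0,0,0,0, 0,0.32,0,0,0,0,0, 0,0.36,0,0,0,0,0, 0,0.4,0,0,0,0,0,0,0.4,0,0,0,0,0]'
python3 - <<'E'
from h import *
w=snap('wrist','w5'); tab(w)
go([.657,.212-.039,.268],.041)
E
```

```text
clock: 12.05
tool_pos: [0.6672, -0.061, 0.2675]
eef_rot: [0.692, 0.722, -0.0, -0.0]
contact_force: [0.1, 0.1, -0.4]
clock: 13.05
tool_pos: [0.6652, -0.0026, 0.2684]
eef_rot: [0.693, 0.721, -0.001, 0.001]
contact_force: [-0.9, -4.3, 2.7]
opening: 0.002
finger_force: 1.5
[ 270  208   31   82 2285] far [0.6631 0.0342 0.305 ] near [0.6641 0.0075 0.305 ]
tcp [ 0.6653 -0.0026  0.2684] q [ 0.22  0.76 -0.57  1.38  0.43  1.12 -0.38] t 13.1 shift [ 1.172 -0.008 -0.   ] turn [ 0.     0.001 -0.   ]
```

```bash
python3 -m pendant '[0,0.04,0,0,0,0,0, 0,0.08,0,0,0,0,0, 0,0.13,0,0,0,0,0, 0,0.18,0,0,0,0,0, 0,0.23,0,0,0,0,0, 0,0.28,0,0,0,0,0, 0,0.33,0,0,0,0,0, 0,0.38,0,0,0,0,0, 0,0.42,0,0,0,0,0, 0,0.46,0,0,0,0,0, 0,0.49,0,0,0,0,0, 0,0.5,0,0,0,0,0]'
python3 - <<'E'
from h import *
t=snap('top','top5'); a=snap('side','side5')
cv2.imwrite('pics/c5.png',np.hstack([cv2.resize(t['img'][60:180,140:290],None,fx=2.6,fy=2.6,interpolation=3),cv2.resize(a['img'][150:270,120:270],None,fx=2.6,fy=2.6,interpolation=3)])[:,:,::-1])
go([.657,.212-.039,.268],.041)
E
```

```text
clock: 14.3
tool_pos: [0.6622, 0.0718, 0.2683]
eef_rot: [0.693, 0.721, -0.001, 0.001]
contact_force: [-0.1, -6.3, 4.2]
opening: 0.005
finger_force: 3.3
tcp [0.6622 0.0719 0.2682] q [ 0.1   0.76 -0.57  1.38  0.43  1.12 -0.49] t 14.4 shift [ 0.675 -0.008 -0.   ] turn [ 0.     0.002 -0.001]
```

View pics/c5.png

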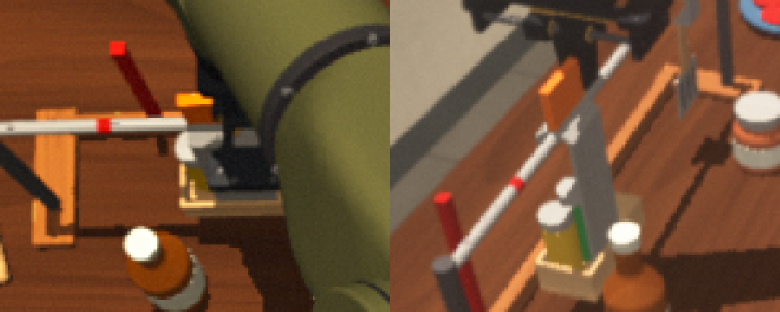

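Run:
```python
from h import *
t=load('top5');a=load('side5')
i=cv2.cvtColor(t['img'],cv2.COLOR_RGB2HSV)
print(i[94:106,204:214,0],'\n',i[94:106,204:214,2])
print('top far end',atz(t,140+176.5/2.6-.3,60+101/2.6-.3,.305),atz(t,208,98.8,.305))
print('mark again',atz(t,140+104.5/2.6-.3,60+125.5/2.6-.3,.25))
# side: tab top far corner (543,97 crop) ; near end (577,63)
S=lambda x,y:(120+(x-390)/2.6-.3,150+y/2.6-.3)
print('side far',atz(a,*S(543,97),.305),'near',atz(a,*S(577,63),.305))
print('tri',tri((t,207.6,98.6),(a,*S(543,97))))
```

```text
[[11 10 11 11 11 10 10 10 10 10]
 [11 11 10 10 10 11  9 11 10 10]
 [10 11 11 10 14 16 16 17 17 18]
 [ 9 10 11 12 17 20 20 20 20 20]
 [10 10  9 11 17 21 21 21 21 21]
 [11 10 10 12 17 21 21 21 21 21]
 [11 11 10 10 14 18 18 17 14 13]
 [ 9 10 10 11 10 11 11 11 11 11]
 [11 11 10 11 11 11 11 11 11 11]
 [14 13 14 14 14 13 11 12 11 11]
 [13 13 13 13 13 12 11 10 11 11]
 [16 18 18 20 19 18 16 10 11 11]] 
 [[122 120 118 116 118 114 115 117 116 116]
 [122 122 118 122 136 144 144 141 144 146]
 [121 118 119 156 238 255 255 255 255 255]
 [117 116 118 175 255 255 255 255 255 255]
 [112 113 116 181 255 255 255 255 255 255]
 [107 111 112 173 255 255 255 255 255 255]
 [113 110 114 153 246 255 255 255 249 236]
 [103 107 107 104 131 154 157 151 137 131]
 [123 124 130 126 128 130 111 115 114 116]
 [238 238 237 238 237 219 136 117 117 115]
 [233 231 230 233 234 224 173 117 115 114]
 [216 217 219 219 222 223 202 134 114 118]]
top far end [0.65781879 0.14160593 0.305     ] [0.65727651 0.14070902 0.305     ]
mark again [0.65569104 0.21300799 0.25      ]
side far [0.65491153 0.14969468 0.305     ] near [0.65264517 0.09137261 0.305     ]
tri [0.66007133 0.142807   0.29886796]
```

```bash
python3 -m pendant '[0,0.05,0,0,0,0,0, 0,0.1,0,0,0,0,0, 0,0.16,0,0,0,0,0, 0,0.22,0,0,0,0,0, 0,0.28,0,0,0,0,0, 0,0.34,0,0,0,0,0, 0,0.4,0,0,0,0,0, 0,0.46,0,0,0,0,0, 0,0.51,0,0,0,0,0, 0,0.55,0,0,0,0,0, 0,0.58,0,0,0,0,0, 0,0.6,0,0,0,0,0]'; python3 -m pendant '[0,0,0,0,0,0,0, 0,0,0,0,0,0,0]'|tail -3;  python3 - <<'E'
from h import *
t=snap('top','top6'); a=snap('side','side6')
i=cv2.cvtColor(t['img'],cv2.COLOR_RGB2HSV).astype(int)
m=((i[...,0]>15)&(i[...,0]<24)&(i[...,1]>200)&(i[...,2]>230)).astype(np.uint8); m[:80]=0;m[110:]=0;m[:,:150]=0;m[:,260:]=0
k,l,st,c=cv2.connectedComponentsWithStats(m)
for j in range(1,k):
    if st[j,4]>3:
        x,y,w,h,_=st[j]; print(st[j],c[j],atz(t,x-.5,c[j][1],.305),atz(t,x+w-.5,c[j][1],.305))
i=t['img'].astype(int)[60:120,120:215]; m=(i[...,0]>150)&(i[...,1]<70)&(i[...,2]<70)
k,l,st,c=cv2.connectedComponentsWithStats(m.astype(np.uint8)); print(st[1:],c[1:]+[120,60])
go([.657,.212-.039,.268],.041)
E
```

```text
clock: 15.6
tool_pos: [0.6586, 0.1616, 0.2681]
eef_rot: [0.693, 0.721, -0.001, 0.001]
contact_force: [0.2, -6.2, 3.3]
opening: 0.004
finger_force: 3.2
contact_force: [0.6, -4.9, 2.3]
opening: 0.006
finger_force: 2.6
[165  98   8   4  17] [167.35294118  99.52941176] [0.65489492 0.23231587 0.305     ] [0.65500057 0.21533814 0.305     ]
[[44 40  1  1  1]
 [47 42  4  1  4]] [[164.  100. ]
 [168.5 102. ]]
tcp [0.6585 0.1624 0.268 ] q [-0.04  0.78 -0.56  1.34  0.42  1.14 -0.6 ] t 15.9 shift [ 0.071 -0.007  0.   ] turn [ 0.     0.001 -0.   ]
```

```bash
python3 -m pendant '[0,0.02,0,0,0,0,0, 0,0.04,0,0,0,0,0, 0,0.06,0,0,0,0,0, 0,0.07,0,0,0,0,0, 0,0.07,0,0,0,0,0]'; python3 -m pendant '[0,-0.05,0,0,0,0,0, 0,-0.2,0,0,0,0,0, 0,-0.3,0,0,0,0,0, 0,-0.3,0,-0.2,0,0,0, 0,-0.3,0,-0.5,0,0,0, 0,-0.3,0,-0.7,0,0,0, 0,-0.3,0,-0.7,0,0,0, 0,-0.3,0,-0.7,0,0,0, 0,-0.3,0,-0.7,0,0,0]'
python3 - <<'E'
from h import *
t=snap('top','top7'); a=snap('side','side7'); w=snap('wrist','w7')
out=np.zeros((600,800,3),np.uint8); out[:300,:400]=cv2.resize(t['img'][60:135,120:220],None,fx=4,fy=4,interpolation=3)
out[:600,400:800]=cv2.resize(a['img'][150:300,110:210],None,fx=4,fy=4,interpolation=3)
out[300:600,:400]=cv2.resize(w['img'],(400,300))
cv2.imwrite('pics/c7.png',out[:,:,::-1])
E
```

```text
clock: 16.4
tool_pos: [0.658, 0.1729, 0.268]
eef_rot: [0.693, 0.721, -0.0, 0.001]
contact_force: [-0.1, -4.2, 2.1]
opening: 0.004
finger_force: 2.5
clock: 17.3
tool_pos: [0.6589, 0.1287, 0.3712]
eef_rot: [0.692, 0.722, -0.001, -0.001]
contact_force: [0.7, -0.2, -0.0]
opening: 0.004
finger_force: 0.0
```

View pics/c7.png

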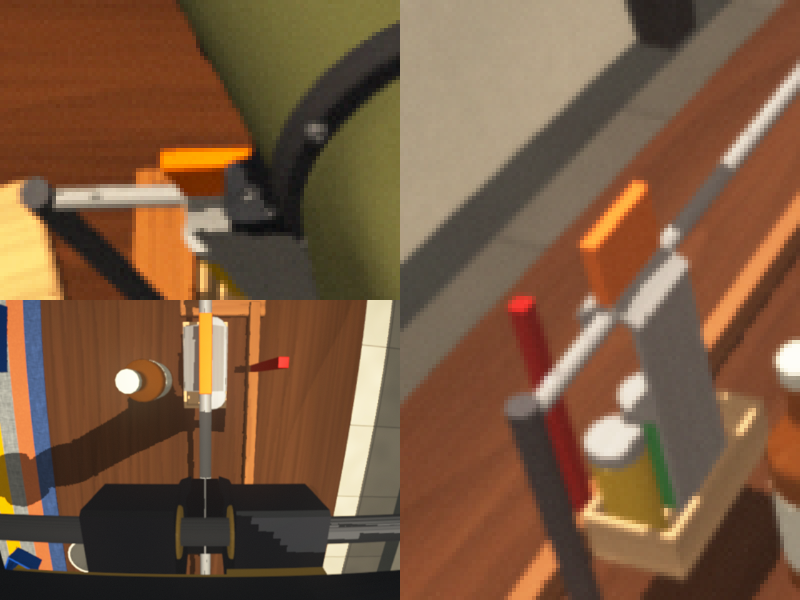

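It hangs straight with the fingers clear. The tab's top edge is at (160–251,158) in the top crop and (205,313–395) in the wrist panel, with the post top at (284,362). Measure it.

Run:
```python
from h import *
np.set_printoptions(precision=4,suppress=True)
t=load('top7');w=load('w7')
i=cv2.cvtColor(t['img'],cv2.COLOR_RGB2HSV).astype(int)
m=((i[...,0]>12)&(i[...,0]<24)&(i[...,1]>200)&(i[...,2]>225)).astype(np.uint8); m[:94]=0;m[104:]=0;m[:,:150]=0;m[:,190:]=0
p=np.argwhere(m); x0,x1=p[:,1].min()-.5,p[:,1].max()+.5; v=p[:,0].mean(); e,f=atz(t,x0,v,.305),atz(t,x1,v,.305); print(x0,x1,v,e,f,(e+f)/2)
i=cv2.cvtColor(w['img'],cv2.COLOR_RGB2HSV).astype(int)
m=((i[...,0]>3)&(i[...,0]<24)&(i[...,1]>215)&(i[...,2]>200)).astype(np.uint8); m[:, :260]=0;m[:,320:]=0;m[200:]=0
k,l,st,c=cv2.connectedComponentsWithStats(m);j=1+np.argmax(st[1:,4]);x,y,W,h,_=st[j];print(st[j])
e,f=atz(w,c[j][0],y-.5,.305),atz(w,c[j][0],y+h-.5,.305);print('wrist tab',e,f,(e+f)/2)
q=w['img'].astype(int);m=(q[...,0]>200)&(q[...,1]<60)&(q[...,2]<60);m[:,:380]=0;m[:,430:]=0;m[120:]=0;p=np.argwhere(m);c=p.mean(0);print(p.min(0),p.max(0));b=atz(w,c[1],c[0],.215);print('post',b,'mark y',b[1]-.0035)
go([.65,.1,.37],.041)
```

```text
154.5 181.5 99.03061224489795 [0.6559 0.2537 0.305 ] [0.6562 0.1964 0.305 ] [0.6561 0.225  0.305 ]
[279  19   2  11  11]
wrist tab [0.6501 0.2403 0.305 ] [0.6503 0.2348 0.305 ] [0.6502 0.2375 0.305 ]
[ 80 389] [ 94 404]
post [0.7393 0.2113 0.215 ] mark y 0.20775481667778728
tcp [0.6591 0.1287 0.3714] q [ 0.01  0.69 -0.59  1.19  0.37  1.36 -0.5 ] t 17.45 shift [-0.189 -0.068  0.01 ] turn [-0.002  0.     0.   ]
```

Run:
```python
from h import *
np.set_printoptions(precision=4,suppress=True)
t=load('top7');w=load('w7')
print(t['img'][99,155:185].tolist())
print([ (v,w['img'][v,287].tolist()) for v in list(range(12,26))+list(range(122,140))])
for u in(159.7,182.3):print('top',atz(t,u,99,.305))
for v in(18,133):print('wrist',atz(w,286.5,v,.305))
```

```text
[[107, 55, 28], [109, 54, 27], [104, 52, 25], [101, 50, 24], [132, 60, 23], [255, 135, 0], [255, 165, 0], [255, 168, 0], [255, 162, 0], [255, 167, 0], [255, 167, 0], [255, 167, 0], [255, 168, 0], [255, 165, 0], [255, 168, 0], [255, 166, 0], [255, 171, 0], [255, 172, 0], [255, 171, 0], [255, 171, 0], [255, 168, 0], [255, 172, 0], [255, 168, 0], [255, 147, 0], [244, 118, 0], [231, 104, 0], [176, 78, 11], [79, 37, 20], [26, 19, 24], [20, 22, 23]]
[(12, [222, 212, 194]), (13, [221, 211, 192]), (14, [222, 212, 194]), (15, [221, 211, 193]), (16, [223, 210, 192]), (17, [239, 199, 168]), (18, [253, 178, 90]), (19, [254, 183, 46]), (20, [254, 187, 51]), (21, [254, 187, 52]), (22, [254, 187, 52]), (23, [254, 188, 52]), (24, [254, 188, 51]), (25, [254, 187, 49]), (122, [254, 199, 58]), (123, [254, 198, 58]), (124, [254, 198, 57]), (125, [254, 197, 56]), (126, [254, 198, 58]), (127, [254, 198, 58]), (128, [254, 199, 58]), (129, [255, 194, 53]), (130, [255, 176, 51]), (131, [248, 169, 107]), (132, [238, 215, 187]), (133, [239, 233, 219]), (134, [240, 234, 222]), (135, [240, 234, 221]), (136, [240, 234, 221]), (137, [240, 234, 221]), (138, [240, 233, 220]), (139, [240, 233, 221])]
top [0.656  0.2426 0.305 ]
top [0.6563 0.1947 0.305 ]
wrist [0.6539 0.2407 0.305 ]
wrist [0.6564 0.1811 0.305 ]
```

The top view puts the carrier at y = 0.2126 against a mark at about 0.2125. The wrist view puts it at 0.211 against 0.208. Both are well inside 10 mm, so I hand in.

```bash
python3 -c "
from plant import r
print(r.finish_job())"
```

```text
the job is handed in; nothing more can be done
None
```

The carrier was hung mid-rail, let go, pushed to within about 4 mm of the red mark by my camera measurements and left hanging straight with the fingers clear; the job is handed in, and no verdict was returned.

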